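# Turn the mosaic board over onto the filling stand

## Task

One of the three wooden mosaic boards lies with its hollow side down. Turn it over and lay it hollow side up on the filling stand, lined up along the bed and centred across it, with one end pushed up against the stop. Leave the other two boards where they lie.

Things in the scene. Friction and masses are not known exactly. Their poses are not given: they have to be found in the camera images.
- board: Mosaic board to turn over: loose light-wood block, 110 mm long (x), 60 wide (y), 30 thick (z), about 120 g; a cork-lined hollow 94 x 44 mm, 14 deep, in one broad face, the other flat. Origin: centre of the block; +z points out of the hollow, so down at the start. Both ends alike; it stands stably on an end.
- spare_a: Another mosaic board of the same make and size, lying hollow side up on the table (origin at its centre, +z out of the hollow face). To be left alone.
- spare_b: A third mosaic board of the same make and size, also lying hollow side up. To be left alone. (Other small things stand about too: a glue bottle 150 mm and a jar 100 mm tall beyond the boards, a brush, a chestnut, a roll of tape.)
- stand: Filling stand, fixed: dark wood bed 170 mm long (x), 40 wide (y), 40 high, so a board on it overhangs 10 mm each side; foot plate 150 x 80 x 6. Origin on the table under its centre, z up. At the +x end a pale stop, 20 mm long and 40 wide, rises 16 mm above the bed. A board home on it has its centre 10 mm from the origin towards the stop (+x), 55 mm above the table.
- stop_face (a point): Centre of the stop's face that the board's end is to touch: 65 mm along the stand's +x from its origin, 48 mm above the table (8 mm above the bed). It faces the stand's -x.
Things that resemble listed ones, but are neither listed nor needed, are in the scene too. Leave any red look-alike of the board alone.

How it is judged (in metres and radians):
At the end, for the whole second after the job is handed in: The board lies at rest on the stand's bed, hollow side up (within 5 degrees), its end within 4 mm of the stop, within 9 mm of centred across the bed and within 0.1 rad of lined up; the other two boards have moved less than 15 mm and lie hollow side up (angle between board's own z axis and vertical below 0.08 rad and z of board in the frame of stand between 0.052 and 0.058 m and x of board in the frame of stand between 0.006 and 0.0125 m and y of board in the frame of stand between -0.009 and 0.009 m and angle between the x axis of board and the x axis of stand, either way round below 0.1 rad and linear speed of board below 0.02 m/s and distance of each of spare_a, spare_b from where it was at the start of the episode below 0.015 m and angle between each of spare_a, spare_b's own z axis and vertical below 0.1 rad); the robot touches nothing.
It also fails if it takes over 61 s, if anything falls off the work surface, if the arm or the gripper's body presses on something with over 40 N, if the wrist force passes 120 N, or if a joint passes its speed limit or range.

## Robot

A 6-joint arm with a two-finger parallel gripper is mounted at the origin on the work surface. World frame = base frame: x ahead of the robot, y to its left, z up, the work surface at z = 0. Lengths are in mm, angles in rad, forces in N, time in s.
With the tool pointing down it reaches from about 250 to 775 mm from the base axis. Payload 4 kg.
Tool frame: the origin (TCP) lies midway between the tips of the shut fingers; the grasp point (between the pads) lies behind it (arm.hold_point_z is the z of the grasp point in the tool frame, in mm); z points along the fingers, y is the line along which they close (so a half turn about z gives the same grasp; the last joint's range is limited). The gripper opens to 85 mm and grips with 20 to 120 N. Pads are 22 mm wide; open, the fingers measure 114 mm over their backs; the gripper's body (76 mm by 85 mm) begins 54 mm behind the grasp point. The pads swing forward as they close: fully open they stand 13 mm farther back than shut.
Start: joints at [-1.339, 0.087, 1.371, -0, 1.684, -0.103], TCP at [180.717, -519.48, 231.341] pointing down, gripper open.
Joint ranges: [-3.1, 3.1], [-0.76, 2.03], [0.27, 2.55], [-1.08, 4.22], [0.17, 2.65], [-2.57, 2.57]. Speed limits (rad/s): [2.79, 2.79, 3.14, 3.14, 3.14, 3.14].

## Interface

Orientations are given as a unit quaternion [x, y, z, w].
In Python, from bench import arm gives the robot as it stands.
- The arm moves only by the tool drive_tool, never from a script. Its argument "motion" is text: rows parted by semicolons, each of 7 numbers parted by spaces: the shift along the tool's x, y, z scaled (see below), then the turn, a rotation vector about the tool's x, y, z scaled (see below), then the closure, from -1 (fully open) to 1 (shut). In form: x y z ax ay az grip; .... A call has 1 to 20 rows; each row is the pose to reach, as a shift and turn from the pose commanded when the call began, along the tool's axes at that moment, turning the shorter way round; what a row does not reach only later rows make up. The controller multiplies each number of a shift by 40 cm and each number of a turn by 180 degrees. A row lasts 1/12 s, in which the tool goes at most 41.7 mm and 7.16 degrees, less where a joint would pass 70% of its speed; a pose out of reach is approached as far as the arm can. A call with a number of a shift or a turn outside -1 to 1 is refused whole. A call with a gripper value outside its range is refused whole. The fingers move at their own pace and stop on an object; "force" is the grip in N (left out, the last holds). Time passes only in rows, so rows that repeat a pose let the fingers close. It gives the time, the measured TCP pose, the force, the opening and the grip force at its end, in the units of the state.
- arm.observe(): the state, without advancing time (a new reading comes with each control period).
- arm.capture(name): name is "scene" or "top"; returns the picture (480x640x3 uint8, blue, green, red); there is no depth.
- arm.camera_model(name): a dict with "camera_matrix" (3x3 intrinsics, pixels), "k1" (the pictures are not rectified: a ray, as slopes to the right and down, at radius r is drawn at 1 + k1 r^2 times it, then the intrinsics apply), "cam_to_world" (4x4, takes a point from camera to world coordinates). Camera axes: x right, y down, z forward; pixel columns grow to the right and rows downward; lengths in mm; the calibration is good to about 2 mm. A picture is of the moment at which its call begins. camera_model takes no time and is no camera call.
- arm.finish_job(): hands the job in; it is judged then, once.
Trained networks look in the newest picture that a camera, given by its name, has taken for a name from the list of things; names that differ only in an ending like _2 or _b are one class to them, and where a whole thing is asked for, a point or a joint stands for the part that bears it (a point fixed in the world has none). Each returns a list of dicts, best first, with "confidence" (0 to 1); they miss things now and then, are a little off and sometimes report something else, mostly with a low value. They report only what shows in the picture. A call takes as long as a camera call. They do not tell look-alikes from the thing itself.
- arm.recognise(name, camera): "location" ([x, y, z] in mm, in the coordinates of the camera as it stood for that picture, good to about 4 mm: the middle of the surface that is visible of it).
- arm.regions_of(name, camera): "mask" (480x640 bool, what is visible of it).
- arm.spot_point(name, camera): "location" ([x, y, z] in mm, in the coordinates of the camera as it stood for that picture, good to about 4 mm: a listed point, or the origin of a listed thing).
The state is a dict: "t": time; "joint_pos": joint angles; "joint_velocities": joint speeds; "tau": joint torques, N m; "tcp_pos": TCP position; "tool_rot": TCP orientation; "wrist_force": force on the tool from outside, world axes, zero at the start; "wrist_torque": the same for the moment, N m; "opening": finger opening in mm; "grasp_force": force on a finger pad.
Only numpy, scipy, OpenCV 4.12 (cv2) and the standard library are available. Lean on these libraries where they do the work, as an engineer would, in place of code of your own. Each camera call takes 0.05 s, during which the arm holds its last target. There are 200 camera calls.

## Working session

There is one attempt and no reset: what is moved stays moved. The work goes in short steps, Python scripts to look and compute and a tool call to move; the robot and the scene stay as the last step left them, time stands still between calls to the robot, and variables do not carry over. Pictures are saved under pics/ and viewed, at most 10 in all, crops included, and the job is handed in when it is done.

Besides the shell and the picture viewer there is one more tool, called after "Call:" as name(argument=value, ...) on one line, values as JSON. drive_tool: Moves the arm, as the interface text tells. Shifts and turns lie within -1 to 1; 1 stands for 40 cm of shift or 180 degrees of turn. Its arguments: {"type":"object","properties":{"motion":{"type":"string"},"force":{"type":"number"}},"required":["motion"]}

```bash
mkdir -p pics
cat > h.py <<'E'
import numpy as np, cv2
from bench import arm
from scipy.spatial.transform import Rotation as R
def w(cam,p):
    T=np.array(arm.camera_model(cam)["cam_to_world"]); return T[:3,:3]@np.array(p)+T[:3,3]
def ray(cam,px,z):
    m=arm.camera_model(cam); K=np.array(m["camera_matrix"]); T=np.array(m["cam_to_world"])
    d=cv2.undistortPoints(np.array([[px]],float),K,np.array([m["k1"],0,0,0,0.]))[0,0] 
    v=T[:3,:3]@np.array([d[0],d[1],1]); o=T[:3,3]; return o+v*(z-o[2])/v[2]
def proj(cam,P):
    m=arm.camera_model(cam); T=np.linalg.inv(np.array(m["cam_to_world"]))
    r=cv2.Rodrigues(T[:3,:3])[0]
    return cv2.projectPoints(np.array(P,float).reshape(-1,1,3),r,T[:3,3],np.array(m["camera_matrix"]),np.array([m["k1"],0,0,0,0.]))[0][:,0]
E
python3 - <<'E'
from h import *
for c in("scene","top"):
    cv2.imwrite(f"pics/{c}0.png",arm.capture(c))
    print(c,np.array(arm.camera_model(c)["cam_to_world"]).round(2)[:3,3])
    for n in("board","spare_a","stand","stop_face"):
        for d in arm.recognise(n,c) if n!="stop_face" else []: print(n,'rec',round(d["confidence"],2),w(c,d["location"]).round(), proj(c,[w(c,d["location"])]).round())
        for d in arm.spot_point(n,c): print(n,'spot',round(d["confidence"],2),w(c,d["location"]).round())
print(arm.hold_point_z,arm.observe())
E
```

```text
scene [935.93 499.24 641.59]
board rec 0.91 [ 633. -295.   29.] [[205. 194.]]
board rec 0.65 [ 647. -157.   28.] [[233. 233.]]
board spot 0.85 [ 641. -171.   13.]
board spot 0.62 [ 626. -310.   14.]
spare_a rec 0.96 [485. -73.  21.] [[331. 226.]]
spare_a rec 0.69 [ 442. -301.   21.] [[283. 164.]]
spare_a spot 0.75 [478. -80.  17.]
stand rec 0.59 [520. 231.  36.] [[439. 335.]]
stand spot 0.83 [506. 222.  -1.]
stop_face spot 0.95 [566. 250.  49.]
top [ 308.17  -22.68 1048.03]
board rec 0.78 [ 632. -171.   26.] [[393. 210.]]
board rec 0.71 [ 614. -310.   28.] [[461. 217.]]
board spot 0.86 [ 619. -315.   14.]
board spot 0.82 [ 638. -170.   12.]
spare_a rec 0.94 [ 431. -313.   18.] [[470. 306.]]
spare_a rec 0.93 [468. -82.  15.] [[354. 290.]]
spare_a spot 0.9 [ 434. -312.   16.]
spare_a spot 0.78 [470. -78.  12.]
stand rec 0.83 [503. 216.  41.] [[204. 274.]]
stand spot 0.79 [503. 217.   2.]
stop_face spot 0.59 [566. 243.  45.]
-18.700000000000003 {'t': 0.8, 'joint_pos': array([-1.33909799e+00,  8.71496319e-02,  1.37066429e+00,  2.40135788e-06,
        1.68360164e+00, -1.03112696e-01]), 'joint_velocities': array([ 0.0004246 ,  0.00045949,  0.00011827, -0.00042096, -0.00114189,
       -0.000699  ]), 'tau': array([ 1.79184299e-04, -3.51671648e+01, -3.13438904e+01, -2.81327339e-04,
        1.31604816e-04,  1.20091184e-05]), 'tcp_pos': array([ 180.72038333, -519.48762108,  231.38657371]), 'tool_rot': array([9.86020363e-01, 1.66624833e-01, 6.87952517e-06, 8.82864578e-05]), 'wrist_force': array([-0.33174711, -0.45749033,  0.62093641]), 'wrist_torque': array([-0.0597253 ,  0.01448697,  0.01808695]), 'grasp_force': 0.0, 'opening': 85.61661673488366}
```

View pics/scene0.png

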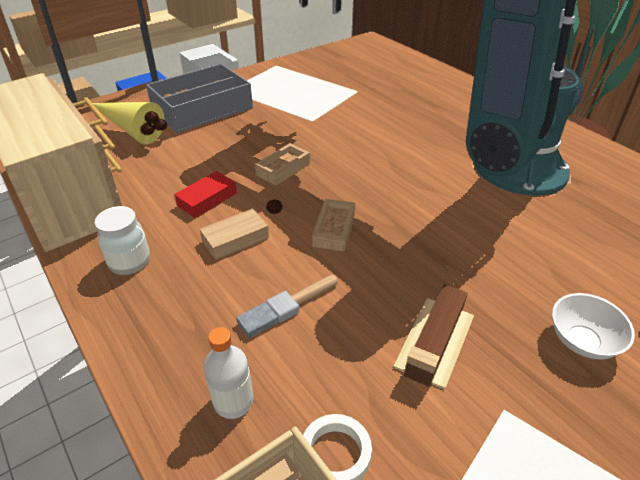

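View pics/top0.png

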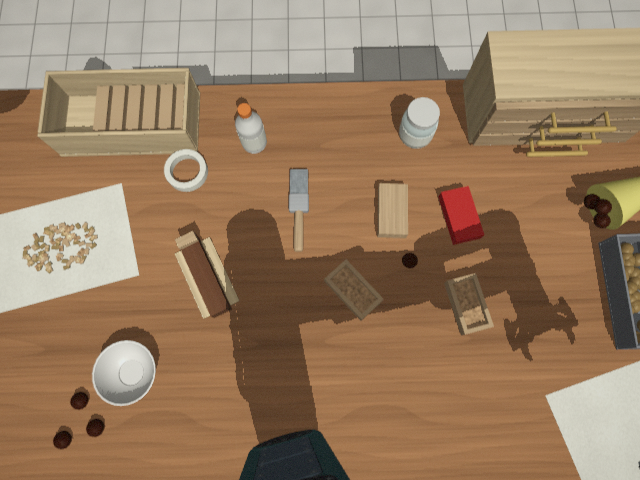

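The candidates in the top picture are the plain light block at (393,210), the red block at (462,215), and the two hollow-up boards at (354,290) and (470,305). The plain block is the one meant: it is light wood, hollow down, and not red. In the scene picture it is at (235,235). The stand is at (204,274) top, with its pale stop at the far end (187,240). I'll fit the poses to the masks and confirm them in an enlarged overlay.

```bash
cat >> h.py <<'E'
def box(cx,cy,z0,z1,lx,ly): return np.array([[cx+a*lx/2,cy+b*ly/2,z] for a in(-1,1) for b in(-1,1) for z in(z0,z1)],float)
BOARD=[box(0,0,0,30,110,60)]
STAND=[box(0,0,0,40,170,40),box(0,0,0,6,150,80),box(75,0,40,56,20,40)]
def place(b,q,z=0):
    c,s=np.cos(q[2]),np.sin(q[2]); return b@np.array([[c,s,0],[-s,c,0],[0,0,1]])+[q[0],q[1],z]
def sil(c,parts,q,z=0,S=4):
    m=np.zeros((480*S,640*S),np.uint8)
    for b in parts: cv2.fillConvexPoly(m,cv2.convexHull(((proj(c,place(b,q,z))+.5)*S).astype(np.int32)),1)
    return m
def fit(parts,masks,q0,z=0):
    from scipy.optimize import minimize
    big={c:cv2.resize(m.astype(np.uint8),None,fx=4,fy=4,interpolation=cv2.INTER_NEAREST) for c,m in masks.items()}
    def f(p):
        q=[p[0],p[1],p[2]/100]; t=0
        for c,m in big.items():
            s=sil(c,parts,q,z); t-=np.count_nonzero(s&m)/np.count_nonzero(s|m)
        return t/len(big)
    p0=np.array([q0[0],q0[1],q0[2]*100.])
    sx=np.vstack([p0]+[p0+d for d in np.diag([8,8,10.])])
    r=minimize(f,p0,method="Nelder-Mead",options=dict(initial_simplex=sx,xatol=.1,fatol=1e-4))
    return np.r_[r.x[:2],r.x[2]/100,-r.fun]
def mask(n,c,px):
    ms=[d["mask"] for d in arm.regions_of(n,c)]
    return min(ms,key=lambda m:np.hypot(*(np.argwhere(m).mean(0)[::-1]-px)))
E
python3 - <<'E'
from h import *
im={c:arm.capture(c) for c in("scene","top")}
mb={"scene":mask("board","scene",(235,235)),"top":mask("board","top",(393,210))}
ms={"scene":mask("stand","scene",(438,335)),"top":mask("stand","top",(204,274))}
print([x for x in dir(arm) if x[0]!='_'])
out=[]
for parts,m,q,z in((BOARD,mb,(638,-170,0),0),(STAND,ms,(503,217,.4),0)):
    r=fit(parts,m,q,z);print("both",r.round(3))
    for c in m: print(c,fit(parts,{c:m[c]},q,z).round(3))
    for c in m:
        cen=proj(c,[[r[0],r[1],20]])[0].astype(int); S=4
        b=cv2.resize(im[c],None,fx=S,fy=S)
        cn,_=cv2.findContours(sil(c,parts,r,z),0,2); cv2.drawContours(b,cn,-1,(255,0,255),1)
        x,y=cen*S; out.append(b[y-150:y+150,x-200:x+200] if min(x-200,y-150)>=0 else np.zeros((300,400,3),np.uint8))
cv2.imwrite("pics/crop.png",np.vstack([np.hstack(out[:2]),np.hstack(out[2:])]))
E
```

```text
['Unreachable', 'camera_model', 'capture', 'finish_job', 'hold_point_z', 'observe', 'recognise', 'regions_of', 'spot_point']
both [ 6.36827e+02 -1.70457e+02 -4.70000e-02  9.41000e-01]
scene [ 6.38341e+02 -1.70089e+02 -5.00000e-02  9.59000e-01]
top [ 6.34760e+02 -1.70768e+02 -4.70000e-02  9.48000e-01]
both [5.06020e+02 2.19038e+02 4.48000e-01 9.55000e-01]
scene [5.07857e+02 2.19764e+02 4.50000e-01 9.66000e-01]
top [5.05088e+02 2.19238e+02 4.46000e-01 9.55000e-01]
```

View pics/crop.png

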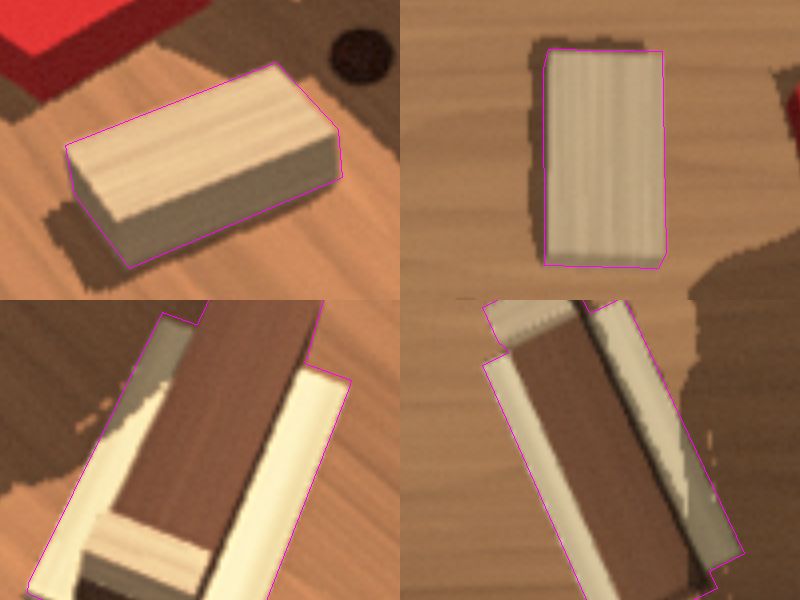

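The crop confirms it. The plain, non-red block lies flat face up at (637,-170), yaw -0.05. The stand is at (506,219), yaw 0.448, with the stop at the far end, and both outlines match. I'll approach now.

```bash
cat >> h.py <<'E'
def Rt(yaw,b):
    u=np.array([np.cos(yaw),np.sin(yaw),0]);Z=np.array([0,0,1.]);b=np.radians(b)
    z=-np.cos(b)*Z+np.sin(b)*u; x=np.cos(b)*u+np.sin(b)*Z
    return np.c_[x,np.cross(z,x),z]
def go(*tg):
    "targets (tcp xyz, yaw, b deg) -> rows relative to the present pose"
    o=arm.observe(); p0=o["tcp_pos"]; R0=R.from_quat(o["tool_rot"])
    for p,yaw,b in tg:
        s=R0.inv().apply(np.array(p)-p0); v=(R0.inv()*R.from_matrix(Rt(yaw,b))).as_rotvec()
        print((s/400).round(4),(v/np.pi).round(4),"rows>=",max(np.linalg.norm(s)/41.7,np.degrees(np.linalg.norm(v))/7.16).round(1))
def st():
    o=arm.observe(); M=R.from_quat(o["tool_rot"]).as_matrix()
    print("t",round(o["t"],2),"tcp",o["tcp_pos"].round(1),"b",np.degrees(np.arctan2(M[2,0],-M[2,2])).round(2),"yaw",np.arctan2(-M[0,1],M[1,1]*1).round(3),-M[:,1].round(3),"F",o["wrist_force"].round(1),"open",round(o["opening"],1),"g",round(o["grasp_force"],1),"j",o["joint_pos"].round(3))
E
python3 -c "
from h import *
go(((637,-170.5,130),-.047,0),((637,-170.5,1),-.047,0));st()"
```

```text
[ 1.3641 -0.4493  0.2533] [ 0.     -0.      0.1215] rows>= 14.0
[ 1.3641 -0.4493  0.5758] [ 0.     -0.      0.1215] rows>= 14.8
t 1.1 tcp [ 180.7 -519.5  231.3] b -0.0 yaw -2.807 [-0.329  0.944 -0.   ] F [-0.5 -0.  -0.7] open 85.4 g 0.0 j [-1.339  0.087  1.371 -0.     1.684 -0.103]
```

Call:
drive_tool(motion="0.2 -0.05 0.03 0 0 0.03 -1;0.4 -0.12 0.08 0 0 0.06 -1;0.6 -0.2 0.11 0 0 0.1 -1;0.8 -0.3 0.15 0 0 0.1215 -1;1 -0.36 0.2 0 0 0.1215 -1;1 -0.36 0.2 0 0 0.1215 -1;1 -0.4 0.2 0 0 0.1215 -1;1 -0.44 0.22 0 0 0.1215 -1;1 -0.4493 0.2533 0 0 0.1215 -1;1 -0.4493 0.2533 0 0 0.1215 -1;1 -0.4493 0.2533 0 0 0.1215 -1;1 -0.4493 0.2533 0 0 0.1215 -1;1 -0.4493 0.2533 0 0 0.1215 -1", force=60)

```text
t: 2.18
tcp_pos: [499.8, -216.2, 128.7]
tool_rot: [1.0, -0.021, -0.001, -0.0]
wrist_force: [0.2, -0.5, -0.1]
opening: 85.3
grasp_force: 0.0
```

```bash
python3 -c "
from h import *
st();go(((637,-170.5,130),-.047,0),((637,-170.5,1),-.047,0))"
```

```text
t 2.18 tcp [ 499.8 -216.2  128.7] b -0.14 yaw 3.099 [0.043 0.999 0.001] F [ 0.2 -0.5 -0.1] open 85.3 g 0.0 j [-0.512  0.12   1.54  -0.     1.484  1.101]
[ 0.3379 -0.1289 -0.0039] [-0.0003  0.0008  0.0014] rows>= 3.5
[ 0.3387 -0.1286  0.3186] [-0.0003  0.0008  0.0014] rows>= 4.6
```

Call:
drive_tool(motion="0.1 -0.04 0 0 0 0 -1;0.2 -0.08 0 0 0 0 -1;0.3 -0.12 0 0 0.0008 0.0014 -1;0.338 -0.1287 0 0 0.0008 0.0014 -1;0.338 -0.1287 0 0 0.0008 0.0014 -1;0.338 -0.1287 0.08 0 0.0008 0.0014 -1;0.338 -0.1287 0.16 0 0.0008 0.0014 -1;0.338 -0.1287 0.24 0 0.0008 0.0014 -1;0.338 -0.1287 0.3 0 0.0008 0.0014 -1;0.338 -0.1287 0.318 0 0.0008 0.0014 -1;0.338 -0.1287 0.318 0 0.0008 0.0014 -1;0.338 -0.1287 0.318 0 0.0008 0.0014 1;0.338 -0.1287 0.318 0 0.0008 0.0014 1;0.338 -0.1287 0.318 0 0.0008 0.0014 1;0.338 -0.1287 0.318 0 0.0008 0.0014 1;0.338 -0.1287 0.318 0 0.0008 0.0014 1;0.338 -0.1287 0.318 0 0.0008 0.0014 1", force=60)

```text
t: 3.6
tcp_pos: [639.1, -174.3, 6.6]
tool_rot: [1.0, -0.026, 0.004, 0.001]
wrist_force: [-0.4, -1.2, 7.4]
opening: 59.1
grasp_force: 68.4
```

```bash
python3 -c "
from h import *
st();go(((637,-170.5,120),-.047,0),((530,-60,120),.14,0),((430,60,120),.14,0),((430,60,1.5),.14,0))"
```

```text
t 3.6 tcp [ 639.1 -174.3    6.6] b 0.49 yaw 3.09 [ 0.051  0.999 -0.002] F [-0.4 -1.2  7.4] open 59.1 g 68.4 j [-0.352  0.459  1.367  0.     1.306  1.27 ]
[-0.0032 -0.0086 -0.2836] [ 0.0008 -0.0027 -0.0014] rows>= 2.7
[-0.2845 -0.2707 -0.2867] [ 0.001  -0.0026 -0.0609] rows>= 4.7
[-0.5496 -0.5575 -0.2896] [ 0.001  -0.0026 -0.0609] rows>= 8.0
[-0.5521 -0.5582  0.0066] [ 0.001  -0.0026 -0.0609] rows>= 7.5
```

Call:
drive_tool(motion="0 0 -0.1 0 0 0 1;0 0 -0.2 0 0 0 1;0 0 -0.285 0 0 0 1;-0.1 -0.1 -0.285 0 0 -0.02 1;-0.19 -0.18 -0.286 0 0 -0.04 1;-0.28 -0.27 -0.286 0 0 -0.061 1;-0.34 -0.34 -0.286 0 0 -0.061 1;-0.41 -0.41 -0.287 0 0 -0.061 1;-0.48 -0.48 -0.288 0 0 -0.061 1;-0.53 -0.53 -0.288 0 -0.0026 -0.061 1;-0.55 -0.558 -0.288 0 -0.0026 -0.061 1;-0.55 -0.558 -0.28 0 -0.0026 -0.061 1;-0.55 -0.558 -0.28 0 -0.0026 -0.061 1;-0.55 -0.558 -0.28 0 -0.0026 -0.061 1")

```text
t: 4.77
tcp_pos: [428.8, 60.7, 114.6]
tool_rot: [0.998, 0.07, -0.002, 0.0]
wrist_force: [0.2, 0.4, -1.4]
opening: 58.3
grasp_force: 67.5
```

```bash
python3 -c "
from h import *
st();go(((430,60,30),.14,0),((430,60,6.5),.14,0))"
```

```text
t 4.77 tcp [428.8  60.7 114.6] b -0.26 yaw -3.001 [-0.14   0.99  -0.001] F [ 0.2  0.4 -1.4] open 58.3 g 67.5 j [ 1.000e-02 -1.200e-01  1.809e+00 -1.000e-03  1.457e+00  1.441e+00]
[0.0036 0.0019 0.2116] [0.0002 0.0014 0.0002] rows>= 2.0
[0.0039 0.0019 0.2703] [0.0002 0.0014 0.0002] rows>= 2.6
```

Call:
drive_tool(motion="0.0036 0.0019 0.08 0 0.0014 0 1;0.0036 0.0019 0.16 0 0.0014 0 1;0.0036 0.0019 0.22 0 0.0014 0 1;0.0038 0.0019 0.25 0 0.0014 0 1;0.0038 0.0019 0.264 0 0.0014 0 1;0.0038 0.0019 0.27 0 0.0014 0 1;0.0038 0.0019 0.27 0 0.0014 0 -1;0.0038 0.0019 0.27 0 0.0014 0 -1;0.0038 0.0019 0.27 0 0.0014 0 -1;0.0038 0.0019 0.27 0 0.0014 0 -1;0.0038 0.0019 0.2 0 0.0014 0 -1;0.0038 0.0019 0.1 0 0.0014 0 -1;0.0038 0.0019 0.05 0 0.0014 0 -1;0.0038 0.0019 0.05 0 0.0014 0 -1")

```text
t: 5.93
tcp_pos: [434.2, 60.4, 100.5]
tool_rot: [0.998, 0.07, 0.006, 0.0]
wrist_force: [1.0, -0.2, 0.3]
opening: 85.2
grasp_force: 0.0
```

```bash
python3 -c "
from h import *
arm.capture('scene');arm.capture('top')
m={'scene':mask('board','scene',proj('scene',[[430,60,15]])[0]),'top':mask('board','top',proj('top',[[430,60,15]])[0])}
for c in m: print(c,np.argwhere(m[c]).mean(0)[::-1], proj(c,[[430,60,15]]))
q=fit(BOARD,m,(429,60,.14)); print(q.round(3), fit(BOARD,{'scene':m['scene']},(429,60,.14)).round(3))
st()
u=np.array([np.cos(.14),np.sin(.14),0]); C=np.array([430,60,15.])-2*u
def tcp(C,along,up,yaw,b,hp=-12):  # grasp point at board centre+along*u+up*z
    M=Rt(yaw,b); return C+along*u+[0,0,up]-M[:,2]*hp
for b in(-35,-45):
  t=tcp(C,15,0,.14,b); a=t-90*Rt(.14,b)[:,2]; print(b,t); go((a,.14,b),(t,.14,b))
"
```

```text
scene [401.25035361 256.01508722] [[401.64923864 255.45492694]]
top [278.75058824 330.17647059] [[283.43938839 311.00194245]]
[4.27972e+02 5.98330e+01 1.43000e-01 5.81000e-01] [4.30182e+02 5.98810e+01 1.42000e-01 9.44000e-01]
t 6.13 tcp [429.   60.4  93. ] b -0.2 yaw -3.001 [-0.14  0.99  0.  ] F [ 0.  -0.8 -0.3] open 85.5 g 0.0 j [ 0.009 -0.102  1.838  0.     1.409  1.439]
-35 [436.0572332   60.85359678   5.17017547]
[0.1469 0.0013 0.0348] [-1.000e-04 -1.933e-01  1.000e-04] rows>= 4.9
[0.0185 0.0014 0.2196] [-1.000e-04 -1.933e-01  1.000e-04] rows>= 4.9
-45 [434.4705466   60.6299979    6.51471863]
[0.173  0.0014 0.0566] [-1.000e-04 -2.489e-01  1.000e-04] rows>= 6.3
[0.0144 0.0014 0.2162] [-1.000e-04 -2.489e-01  1.000e-04] rows>= 6.3
```

Call:
drive_tool(motion="0.03 0 0 0 -0.039 0 -1;0.06 0 0 0 -0.078 0 -1;0.09 0 0 0 -0.117 0 -1;0.12 0 0.02 0 -0.156 0 -1;0.152 0.0013 0.035 0 -0.193 0 -1;0.152 0.0013 0.035 0 -0.193 0 -1;0.12 0.0013 0.08 0 -0.193 0 -1;0.088 0.0013 0.125 0 -0.193 0 -1;0.056 0.0013 0.17 0 -0.193 0 -1;0.0235 0.0013 0.215 0 -0.193 0 -1;0.0235 0.0013 0.215 0 -0.193 0 -1;0.0235 0.0013 0.215 0 -0.193 0 -1")

```text
t: 7.13
tcp_pos: [437.1, 61.1, 7.2]
tool_rot: [0.951, 0.067, -0.301, 0.021]
wrist_force: [-0.0, 0.4, 0.6]
opening: 85.4
grasp_force: 0.0
```

```bash
python3 -c "
from h import *
st()"
```

```text
t 7.13 tcp [437.1  61.1   7.2] b -35.07 yaw -3.001 [-0.14   0.99   0.001] F [-0.   0.4  0.6] open 85.4 g 0.0 j [ 0.049  0.462  1.494 -0.053  1.795  1.484]
```

Call:
drive_tool(motion="0 0 0 0 0 0 1;0 0 0 0 0 0 1;0 0 0 0 0 0 1;0 0 0 0 0 0 1;0 0 0 0 0 0 1;0 0 0 0 0 0 1", force=60)

```text
t: 7.63
tcp_pos: [441.2, 61.3, 9.7]
tool_rot: [0.953, 0.067, -0.296, 0.021]
wrist_force: [3.6, -0.2, 6.1]
opening: 59.1
grasp_force: 66.8
```

```bash
python3 -c "
from h import *
st(); go(((445,61.5,70),.14,-35),((460,64,110),.14,-35),((477.3,66.7,110),.14,20),((477.3,66.7,90),.14,55),((477.3,66.7,62),.14,55))"
```

```text
t 7.63 tcp [441.2  61.3   9.7] b -34.54 yaw -3.001 [-0.14  0.99 -0.  ] F [ 3.6 -0.2  6.1] open 59.1 g 66.8 j [ 0.049  0.46   1.487 -0.053  1.794  1.484]
[-0.0777  0.0009 -0.1294] [ 0.0001 -0.0026  0.0001] rows>= 1.4
[-0.1031 -0.     -0.2333] [ 0.0001 -0.0026  0.0001] rows>= 2.4
[-0.067  -0.0006 -0.2581] [1.00e-04 3.03e-01 1.00e-04] rows>= 7.6
[-0.0387 -0.0007 -0.2169] [0.000e+00 4.974e-01 1.000e-04] rows>= 12.5
[ 0.001  -0.0007 -0.1593] [0.000e+00 4.974e-01 1.000e-04] rows>= 12.5
```

Call:
drive_tool(motion="-0.04 0 -0.06 0 0 0 1;-0.078 0 -0.13 0 0 0 1;-0.1 0 -0.2 0 0 0 1;-0.1 0 -0.24 0 0.035 0 1;-0.095 0 -0.25 0 0.07 0 1;-0.09 0 -0.258 0 0.105 0 1;-0.085 0 -0.258 0 0.14 0 1;-0.08 0 -0.258 0 0.175 0 1;-0.075 0 -0.258 0 0.21 0 1;-0.07 0 -0.258 0 0.245 0 1;-0.067 0 -0.258 0 0.28 0 1;-0.067 0 -0.258 0 0.315 0 1;-0.06 0 -0.25 0 0.35 0 1;-0.055 0 -0.24 0 0.385 0 1;-0.05 0 -0.23 0 0.42 0 1;-0.045 0 -0.22 0 0.455 0 1;-0.039 0 -0.217 0 0.49 0 1;-0.039 0 -0.217 0 0.5 0 1;-0.039 0 -0.217 0 0.5 0 1;-0.039 0 -0.217 0 0.5 0 1")

```text
t: 9.3
tcp_pos: [474.4, 66.5, 86.9]
tool_rot: [0.885, 0.062, 0.461, -0.033]
wrist_force: [-1.0, 0.3, -0.8]
opening: 58.5
grasp_force: 66.1
```

```bash
python3 -c "
from h import *
st(); cv2.imwrite('pics/s1.png',arm.capture('scene')[100:400,200:600].repeat(2,0).repeat(2,1))"
```

```text
t 9.3 tcp [474.4  66.5  86.9] b 55.0 yaw -3.001 [-0.14   0.99   0.001] F [-1.   0.3 -0.8] open 58.5 g 66.1 j [-0.132 -0.539  2.457  0.685  0.357  0.76 ]
```

View pics/s1.png

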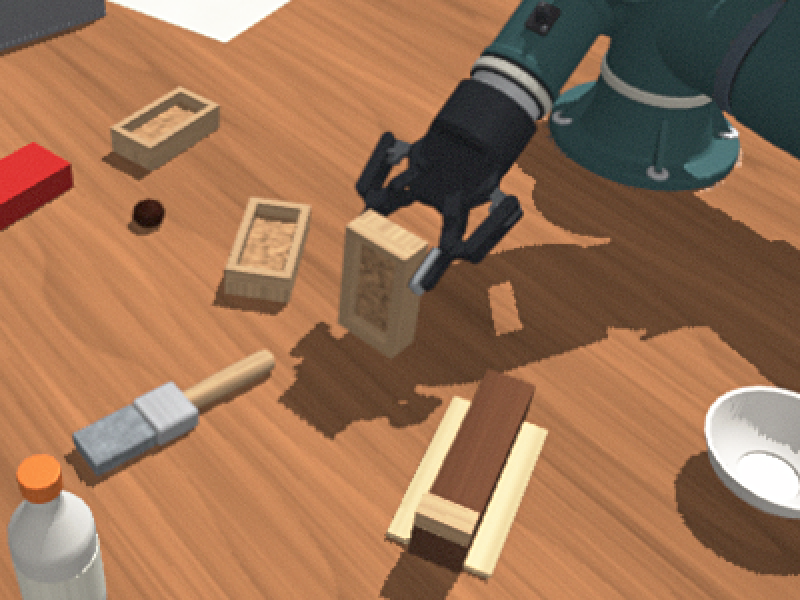

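In the crop, the board is held upright at (380,285), hollow facing away from the robot. I'll lower it onto its end.

Call:
drive_tool(motion="-0.02 0 0.014 0 0 0 1;-0.035 0 0.0245 0 0 0 1;-0.039 0 0.0273 0 0 0 1;-0.043 0 0.03 0 0 0 1;-0.043 0 0.03 0 0 0 1;-0.043 0 0.03 0 0 0 1")

```text
t: 9.85
tcp_pos: [476.3, 66.4, 68.4]
tool_rot: [0.884, 0.062, 0.462, -0.033]
wrist_force: [-0.4, -0.5, -1.0]
opening: 59.0
grasp_force: 66.2
```

```bash
python3 -c "
from h import *
st()"
```

```text
t 9.85 tcp [476.3  66.4  68.4] b 55.24 yaw -3.001 [-0.14  0.99 -0.  ] F [-0.4 -0.5 -1. ] open 59.0 g 66.2 j [-0.132 -0.482  2.475  0.848  0.299  0.588]
```

Call:
drive_tool(motion="-0.003 0 0.002 0 0 0 1;-0.006 0 0.004 0 0 0 1;-0.006 0 0.004 0 0 0 1")

```text
t: 10.1
tcp_pos: [477.8, 66.2, 68.3]
tool_rot: [0.883, 0.062, 0.465, -0.033]
wrist_force: [-0.2, 1.9, 4.4]
opening: 58.9
grasp_force: 66.6
```

```bash
python3 -c "
from h import *
st()"
```

```text
t 10.1 tcp [477.8  66.2  68.3] b 55.55 yaw -3.002 [-0.139  0.99   0.   ] F [-0.2  1.9  4.4] open 58.9 g 66.6 j [-0.132 -0.475  2.476  0.879  0.291  0.557]
```

Contact. I'll release, back out along the tool axis, then rise.

Call:
drive_tool(motion="0 0 0 0 0 0 -0.6;0 0 0 0 0 0 -1;0 0 0 0 0 0 -1;0 0 0 0 0 0 -1;0 0 0 0 0 0 -1;0 0 -0.04 0 0 0 -1;0 0 -0.1 0 0 0 -1;0 0 -0.18 0 0 0 -1;0 0 -0.25 0 0 0 -1;0 0 -0.25 0 0 0 -1")

```text
t: 10.93
tcp_pos: [437.4, 60.1, 106.5]
tool_rot: [0.886, 0.062, 0.459, -0.032]
wrist_force: [0.5, -0.1, 0.8]
opening: 85.7
grasp_force: 0.0
```

```bash
cat >> h.py <<'E'
UP=[box(0,0,0,110,30,60)]
E
python3 - <<'E'
from h import *
st()
im=arm.capture('scene');arm.capture('top')
c0=[470,65.5,55]
m={c:mask('board',c,proj(c,[c0])[0]) for c in('scene','top')}
for c in m: print(c,np.argwhere(m[c]).mean(0)[::-1],proj(c,[c0]),fit(UP,{c:m[c]},(470,65.5,.14)).round(3))
q=fit(UP,{'scene':m['scene']},(470,65.5,.14))
b=cv2.resize(im,None,fx=4,fy=4); cn,_=cv2.findContours(sil('scene',UP,q),0,2); cv2.drawContours(b,cn,-1,(255,0,255),1)
x,y=(proj('scene',[c0])[0]*4).astype(int); cv2.imwrite('pics/s2.png',b[y-250:y+250,x-300:x+300])
E
```

```text
t 10.93 tcp [437.4  60.1 106.5] b 54.75 yaw -3.002 [-0.139  0.99  -0.   ] F [ 0.5 -0.1  0.8] open 85.7 g 0.0 j [-0.195 -0.756  2.5    0.551  0.537  0.887]
scene [387.59312446 249.46388164] [[389.05633123 249.89616096]] [4.74168e+02 6.52770e+01 1.41000e-01 9.64000e-01]
top [278.28263473 287.30898204] [[278.87048894 288.06039931]] [4.70213e+02 6.49540e+01 1.46000e-01 9.65000e-01]
```

View pics/s2.png

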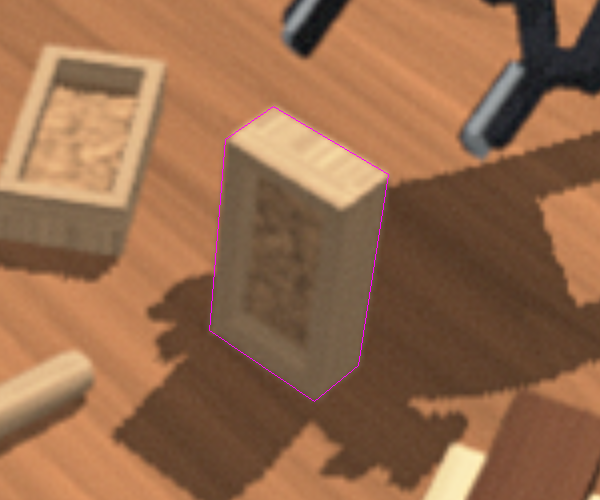

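The board stands upright on its end at about (472,65), outline matching. Next is the approach from the far side.

Run:
```python
from h import *
u=np.array([np.cos(.142),np.sin(.142),0]); B=np.array([472,65.1,0])
z=Rt(.142,-40)[:,2]; G=B+[0,0,73]; T=G+14*z
A=T-110*z
print(T,A)
go(((425,58.5,130),.142,30),((425,58.5,185),.142,0),(B+[0,0,195],.142,-10),(A,.142,-40),(T,.142,-40))
```

```text
[463.0915493   63.82642837  62.2753778 ] [533.08651909  73.83306259 146.54026654]
[ 0.0341  0.0014 -0.0603] [ 1.000e-04 -1.369e-01 -4.000e-04] rows>= 3.4
[ 0.1463  0.0013 -0.1399] [ 0.     -0.3036 -0.0004] rows>= 7.6
[ 0.2353  0.0015 -0.0576] [-0.     -0.3591 -0.0004] rows>= 9.0
[0.2258 0.0014 0.1383] [-1.000e-04 -5.258e-01 -4.000e-04] rows>= 13.2
[-0.0483  0.0017  0.1161] [-1.000e-04 -5.258e-01 -4.000e-04] rows>= 13.2
```

Call:
drive_tool(motion="0.01 0 -0.02 0 -0.035 0 -1;0.02 0 -0.04 0 -0.075 0 -1;0.034 0 -0.06 0 -0.11 0 -1;0.06 0 -0.08 0 -0.15 0 -1;0.09 0 -0.1 0 -0.19 0 -1;0.12 0 -0.12 0 -0.23 0 -1;0.146 0.0013 -0.14 0 -0.27 0 -1;0.146 0.0013 -0.14 0 -0.304 0 -1;0.19 0.0013 -0.1 0 -0.33 0 -1;0.235 0.0013 -0.058 0 -0.36 0 -1;0.24 0.0013 0 0 -0.395 0 -1;0.235 0.0013 0.05 0 -0.43 0 -1;0.23 0.0013 0.1 0 -0.465 0 -1;0.226 0.0013 0.138 0 -0.5 0 -1;0.226 0.0013 0.138 0 -0.526 0 -1;0.226 0.0013 0.138 0 -0.526 0 -1;0.226 0.0013 0.138 0 -0.526 0 -1")

```text
t: 12.55
tcp_pos: [533.2, 73.9, 144.1]
tool_rot: [0.937, 0.066, -0.343, 0.024]
wrist_force: [-0.5, -0.3, 0.4]
opening: 85.4
grasp_force: 0.0
```

Run:
```python
from h import *
st();arm.capture('scene');arm.capture('top')
B=np.array([472,65.1,0])
for c in('scene','top'):
  try: print(fit(UP,{c:mask('board',c,proj(c,[B+[0,0,55]])[0])},(472,65,.142)).round(3))
  except Exception as e: print(e)
z=Rt(.142,-40)[:,2]; T=B+[0,0,73]+14*z
go((T,.142,-40))
```

```text
t 12.55 tcp [533.2  73.9 144.1] b -40.24 yaw -3.001 [-0.141  0.99   0.001] F [-0.5 -0.3  0.4] open 85.4 g 0.0 j [ 0.062  0.599  1.033 -0.062  2.209  1.473]
[4.73381e+02 6.52310e+01 1.29000e-01 7.59000e-01]
[4.68489e+02 5.96080e+01 3.25000e-01 4.20000e-01]
[0.0036 0.     0.2814] [-0.0003 -0.0017 -0.0003] rows>= 2.7
```

Call:
drive_tool(motion="0 0 0.06 0 0 0 -1;0 0 0.12 0 0 0 -1;0 0 0.18 0 0 0 -1;0 0 0.23 0 0 0 -1;0.002 0 0.276 0 0 0 -1;0.002 0 0.276 0 0 0 -1;0.002 0 0.276 0 0 0 1;0.002 0 0.276 0 0 0 1;0.002 0 0.276 0 0 0 1;0.002 0 0.276 0 0 0 1;0.002 0 0.276 0 0 0 1;0.002 0 0.276 0 0 0 1", force=60)

```text
t: 13.75
tcp_pos: [465.2, 64.1, 64.5]
tool_rot: [0.938, 0.066, -0.34, 0.024]
wrist_force: [1.0, 1.0, 6.9]
opening: 59.0
grasp_force: 64.7
```

Run:
```python
from h import *
st()
arm.capture('scene')
B=np.array([472,65.1,0])
print(fit(UP,{c:mask('board',c,proj(c,[B+[0,0,55]])[0]) for c in ('scene',)},(472,65,.142)).round(3))
o=arm.observe()["tcp_pos"]; 
# hover over stand: board centre 35 mm short of home, 90 high
S=np.array([506.4,219.2,0]);ys=.448;us=np.array([np.cos(ys),np.sin(ys),0])
d=o-(B+[0,0,55]); a=d@[np.cos(.142),np.sin(.142),0]; h=d[2]; print("a,h",a,h)
# after 90deg turn: u->z, z->-u
def tc(C,yaw): 
    uu=np.array([np.cos(yaw),np.sin(yaw),0]); return C-h*uu+[0,0,a]
C=S+us*(10-30)+[0,0,115]
go((o+[0,0,120],.142,-40),(tc(np.array([480,140,165]),.3),.3,10),(tc(C,ys),ys,50))
print(tc(C,ys))
```

```text
t 13.75 tcp [465.2  64.1  64.5] b -39.81 yaw -3.001 [-0.14  0.99 -0.  ] F [1.  1.  6.9] open 59.0 g 64.7 j [ 0.054  0.512  1.328 -0.06   1.994  1.48 ]
[4.74588e+02 6.63600e+01 8.70000e-02 5.29000e-01]
a,h -6.90281630371529 9.478688682300387
[-0.1921  0.     -0.2305] [-0.0003 -0.0011 -0.0004] rows>= 2.9
[-0.1192 -0.179  -0.2053] [-0.0135  0.2761 -0.0506] rows>= 7.1
[-0.0037 -0.3473 -0.1389] [ 0.0097  0.4947 -0.1082] rows>= 12.7
[479.83040887 206.43090004 108.0971837 ]
```

Call:
drive_tool(motion="-0.06 0 -0.07 0 0 0 1;-0.12 0 -0.15 0 0 0 1;-0.19 0 -0.23 0 0 0 1;-0.185 -0.02 -0.23 -0.002 0.035 -0.006 1;-0.175 -0.05 -0.225 -0.004 0.07 -0.012 1;-0.165 -0.07 -0.22 -0.006 0.105 -0.018 1;-0.155 -0.09 -0.22 -0.007 0.14 -0.025 1;-0.145 -0.12 -0.215 -0.009 0.175 -0.032 1;-0.135 -0.14 -0.21 -0.01 0.21 -0.038 1;-0.125 -0.16 -0.207 -0.012 0.245 -0.045 1;-0.119 -0.179 -0.205 -0.0135 0.276 -0.051 1;-0.1 -0.21 -0.195 -0.01 0.31 -0.06 1;-0.08 -0.24 -0.185 -0.006 0.345 -0.069 1;-0.06 -0.27 -0.17 -0.002 0.38 -0.078 1;-0.04 -0.3 -0.16 0.002 0.415 -0.087 1;-0.02 -0.33 -0.15 0.006 0.45 -0.096 1;-0.004 -0.347 -0.139 0.009 0.48 -0.105 1;-0.004 -0.347 -0.139 0.0097 0.4947 -0.108 1;-0.004 -0.347 -0.139 0.0097 0.4947 -0.108 1;-0.004 -0.347 -0.139 0.0097 0.4947 -0.108 1")

```text
t: 15.52
tcp_pos: [478.1, 206.0, 105.8]
tool_rot: [0.885, 0.201, 0.41, -0.094]
wrist_force: [0.1, -0.5, -0.6]
opening: 59.4
grasp_force: 64.7
```

Run:
```python
from h import *
st()
im={c:arm.capture(c) for c in('scene','top')}
S=np.array([506.4,219.2,0]);ys=.448;us=np.array([np.cos(ys),np.sin(ys),0])
C=S+us*-20+[0,0,113]; out=[]
for c in im:
    b=cv2.resize(im[c],None,fx=3,fy=3)
    cn,_=cv2.findContours(sil(c,BOARD,(C[0],C[1],ys),98,3),0,2); cv2.drawContours(b,cn,-1,(255,0,255),1)
    x,y=(proj(c,[C])[0]*3).astype(int); out.append(b[y-250:y+250,x-200:x+200])
cv2.imwrite('pics/s3.png',np.hstack(out))
```

```text
t 15.52 tcp [478.1 206.  105.8] b 49.75 yaw -2.694 [-0.433  0.902  0.002] F [ 0.1 -0.5 -0.6] open 59.4 g 64.7 j [ 0.16  -0.406  2.29   0.509  0.463  0.92 ]
```

View pics/s3.png

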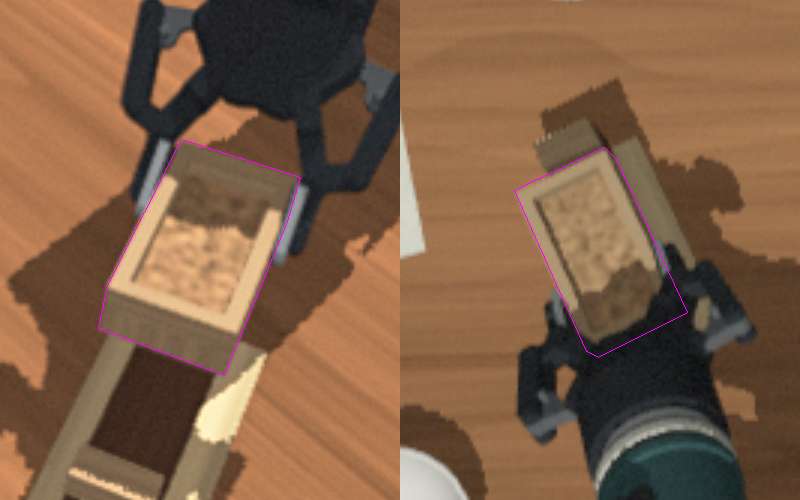

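The view shows the board hollow up over the bed, matching the predicted outline. I'll lower it to about 10 mm short of the stop.

Call:
drive_tool(motion="-0.02 0 0.04 0 0 0 1;-0.04 0 0.08 0 0 0 1;-0.063 0 0.119 0 0 0 1;-0.063 0 0.119 0 0 0 1;-0.07 0 0.125 0 0 0 1;-0.0764 0 0.13 0 0 0 1;-0.0764 0 0.13 0 0 0 1;-0.0764 0 0.13 0 0 0 1")

```text
t: 16.28
tcp_pos: [497.0, 215.0, 50.2]
tool_rot: [0.884, 0.201, 0.411, -0.094]
wrist_force: [0.4, 0.2, -1.7]
opening: 59.5
grasp_force: 64.8
```

Run:
```python
from h import *
st()
arm.capture('scene');arm.capture('top')
S=np.array([506.4,219.2,0]);ys=.448;us=np.array([np.cos(ys),np.sin(ys),0])
m={c:mask('board',c,proj(c,[S+[0,0,55]])[0]) for c in('scene','top')}
for c in m:
    q=fit(BOARD,{c:m[c]},(S[0],S[1],ys),41); d=q[:2]-S[:2]; print(c,q.round(3),"stand xy",(d@us[:2]).round(1),(us[0]*d[1]-us[1]*d[0]).round(1))
```

```text
t 16.28 tcp [497.  215.   50.2] b 49.91 yaw -2.694 [-0.433  0.901  0.001] F [ 0.4  0.2 -1.7] open 59.5 g 64.8 j [ 0.18  -0.224  2.303  0.783  0.292  0.635]
scene [5.07221e+02 2.18945e+02 4.63000e-01 9.68000e-01] stand xy 0.6 -0.6
top [5.07924e+02 2.21051e+02 4.38000e-01 8.37000e-01] stand xy 2.2 1.0
```

Call:
drive_tool(motion="-0.0025 0 0.002 0 0 0 1;-0.005 0 0.004 0 0 0 1;-0.005 0 0.004 0 0 0 1;-0.002 0 0.0075 0 0 0 1;0.001 0 0.011 0 0 0 1;0.004 0 0.0146 0 0 0 1;0.007 0 0.018 0 0 0 1;0.007 0 0.018 0 0 0 1")

```text
t: 17.15
tcp_pos: [504.4, 218.1, 48.1]
tool_rot: [0.884, 0.201, 0.412, -0.094]
wrist_force: [2.3, 1.5, 2.6]
opening: 59.2
grasp_force: 65.0
```

```bash
python3 -c "
from h import *
st()"
```

```text
t 17.15 tcp [504.4 218.1  48.1] b 50.0 yaw -2.695 [-0.432  0.902  0.001] F [2.3 1.5 2.6] open 59.2 g 65.0 j [ 0.187 -0.197  2.288  0.807  0.277  0.614]
```

Call:
drive_tool(motion="0.0016 0 0.0019 0 0 0 1;0.0032 0 0.0038 0 0 0 1;0.0048 0 0.0057 0 0 0 1;0.0064 0 0.0076 0 0 0 1;0.0064 0 0.0076 0 0 0 1")

```text
t: 17.57
tcp_pos: [507.6, 219.7, 48.0]
tool_rot: [0.884, 0.201, 0.412, -0.094]
wrist_force: [-4.6, -2.8, 7.7]
opening: 59.3
grasp_force: 65.9
```

```bash
python3 -c "
from h import *
st()"
```

```text
t 17.57 tcp [507.6 219.7  48. ] b 50.0 yaw -2.695 [-0.432  0.902  0.001] F [-4.6 -2.8  7.7] open 59.3 g 65.9 j [ 0.19  -0.187  2.281  0.807  0.273  0.615]
```

Call:
drive_tool(motion="0.0016 0 0.0019 0 0 0 1;0.0032 0 0.0038 0 0 0 1;0.0032 0 0.0038 0 0 0 1;0.0032 0 0.0038 0 0 0 1")

```text
t: 17.9
tcp_pos: [507.7, 219.8, 48.0]
tool_rot: [0.884, 0.201, 0.412, -0.094]
wrist_force: [-37.5, -18.1, 32.1]
opening: 59.0
grasp_force: 70.7
```

```bash
python3 -c "
from h import *
st()"
```

```text
t 17.9 tcp [507.7 219.8  48. ] b 50.0 yaw -2.695 [-0.432  0.902 -0.   ] F [-37.5 -18.1  32.1] open 59.0 g 70.7 j [ 0.191 -0.186  2.28   0.806  0.272  0.616]
```

Call:
drive_tool(motion="0 0 0 0 0 0 -0.6;0 0 0 0 0 0 -1;0 0 0 0 0 0 -1;0 0 0 0 0 0 -1;0 0 0 0 0 0 -1;0 0 -0.04 0 0 0 -1;0 0 -0.1 0 0 0 -1;0 0 -0.18 0 0 0 -1;0 0 -0.25 0 0 0 -1;0 0 -0.25 0 0 0 -1")

```text
t: 18.73
tcp_pos: [439.7, 186.9, 116.9]
tool_rot: [0.882, 0.201, 0.416, -0.093]
wrist_force: [0.5, 0.6, 0.4]
opening: 85.4
grasp_force: 0.0
```

Run:
```python
from h import *
st()
im={c:arm.capture(c) for c in('scene','top')}
S=np.array([506.4,219.2,0]);ys=.448;us=np.array([np.cos(ys),np.sin(ys),0])
m={c:mask('board',c,proj(c,[S+[0,0,55]])[0]) for c in('scene','top')}; out=[]
for c in m:
    q=fit(BOARD,{c:m[c]},(S[0],S[1],ys),40); d=q[:2]-S[:2]; print(c,q.round(3),"stand xy",(d@us[:2]).round(1),(us[0]*d[1]-us[1]*d[0]).round(1))
    b=cv2.resize(im[c],None,fx=4,fy=4,interpolation=cv2.INTER_CUBIC)
    x,y=(proj(c,[S+[0,0,50]+30*us])[0]*4).astype(int); out.append(b[y-250:y+250,x-200:x+200])
cv2.imwrite('pics/s4.png',np.hstack(out))
```

```text
t 18.73 tcp [439.7 186.9 116.9] b 50.43 yaw -2.695 [-0.432  0.902 -0.003] F [0.5 0.6 0.4] open 85.4 g 0.0 j [ 0.104 -0.581  2.365  0.503  0.565  0.91 ]
scene [5.16344e+02 2.22921e+02 4.51000e-01 9.10000e-01] stand xy 10.6 -1.0
top [5.1451e+02 2.2366e+02 4.4400e-01 9.7000e-01] stand xy 9.2 0.5
```

View pics/s4.png

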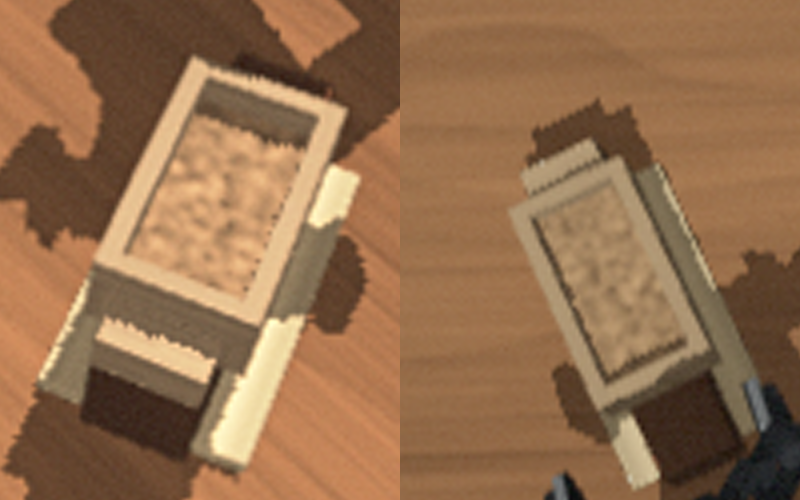

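The last view shows the board hollow up, lined up and centred on the bed, and the fingers clear of it. The stop was felt at about 40 N, and the fitted x is 9–10.6 mm against 10 mm for home. I'm handing it in.

```bash
python3 -c "
from bench import arm
print(arm.finish_job())"
```

```text
the job is handed in; nothing more can be done
None
```

The board is turned over and lies hollow side up on the stand, centred and lined up with one end against the stop; the other two boards were not touched, and I handed the job in at about 19 s.

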